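# Make up the marking kit and the sampling kit

## Task

Make up two kits from the stock on the table. The marking kit goes in the long three-bay tray: the bundle of label slips in the large end bay, the small varnish bottle in the middle bay and the eraser in the other end bay; the sampling kit goes in the short two-bay tray: the loupe in its large bay and the capped vial in its small bay. Put each thing near the middle of its bay, upright or flat as it stands now, and leave the glue bottle and the grinder stone where they are.

Things in the scene. Friction and masses are not known exactly. Their poses are not given: they have to be found in the camera images.
- long_tray: Fixed to the table. Shallow light-wood kit tray, bays in one row along its y axis; origin at the centre of its underside, z up. All walls and dividers 6 mm thick with tops 14 mm above the table; bay floors 4 mm above the table; every bay is 100 mm along the tray's x. Outer size 112 (x) by 254 (y) mm, three bays. Bay centres on the tray's y axis: large bay (100 mm along y) at y = +71 mm; middle bay (60 mm) at y = -15 mm; other end bay (70 mm) at y = -86 mm.
- short_tray: Fixed to the table. Shallow light-wood kit tray, bays in one row along its y axis; origin at the centre of its underside, z up. All walls and dividers 6 mm thick with tops 14 mm above the table; bay floors 4 mm above the table; every bay is 100 mm along the tray's x. Outer size 112 (x) by 170 (y) mm, two bays. Bay centres on the tray's y axis: large bay (90 mm along y) at y = +34 mm; small bay (62 mm) at y = -48 mm.
- label_bundle: Banded bundle of white label slips lying flat, rigid, 48 (x) by 65 (y) by 13 mm; origin at the centre of its underside, z up. Grasp across its x. About 26 g. It lies among the stock beyond the trays; a similar bundle far to the right, near the table end, is not meant.
- varnish: Small clear glass varnish bottle with a white cap, standing: body 30 mm across from 0 to 43 mm high, thin cap 16 mm across above, 69 mm high in all; origin at the centre of its underside, z up. Grasp by body or cap.
- rubber_eraser: Eraser in a card sleeve lying flat, 20 (x) by 46 (y) by 12 mm; origin at the centre of its underside, z up. Grasp across its x.
- stand_loupe: Short black cylinder, a stand loupe, 38 mm across and 20 mm high, standing; origin at the centre of its underside, z up.
- sample_vial: Clear sample vial with a white push cap (fixed on), standing: wall 26 mm across up to 40 mm, cap 28 mm across from 40 to 52 mm high; origin at the centre of its underside, z up.
- glue: Not for the kits: tall white glue bottle with a pointed nozzle, 38 mm across, 112 mm high, standing; origin at the centre of its underside. Stays where it is.
- stone: Not for the kits: smooth grey grinder pebble, 55 (x) by 89 (y) by 40 mm; origin at the centre of its underside. Stays where it is.
Not all that is in view belongs to the job. Leave any orange look-alike of the label_bundle alone.

How it is judged:
At the end, for the whole second after the job is handed in: Each of the five kit things lies still on the floor of its own bay, its centre within 15 mm of the bay's centre along each of the tray's axes and tilted less than 0.12 rad; glue bottle and stone are within 30 mm of where they stood (x of label_bundle in the frame of long_tray between -0.015 and 0.015 m and y of label_bundle in the frame of long_tray between 0.056 and 0.086 m and height (world z) of label_bundle between 0 and 0.008 m and angle between each of label_bundle, varnish, rubber_eraser, stand_loupe, sample_vial's own z axis and vertical below 0.12 rad and linear speed of each of label_bundle, varnish, rubber_eraser, stand_loupe, sample_vial below 0.02 m/s and x of varnish in the frame of long_tray between -0.015 and 0.015 m and y of varnish in the frame of long_tray between -0.03 and 0 m and height (world z) of varnish between 0 and 0.008 m and x of rubber_eraser in the frame of long_tray between -0.015 and 0.015 m and y of rubber_eraser in the frame of long_tray between -0.101 and -0.071 m and height (world z) of rubber_eraser between 0 and 0.008 m and x of stand_loupe in the frame of short_tray between -0.015 and 0.015 m and y of stand_loupe in the frame of short_tray between 0.019 and 0.049 m and height (world z) of stand_loupe between 0 and 0.008 m and x of sample_vial in the frame of short_tray between -0.015 and 0.015 m and y of sample_vial in the frame of short_tray between -0.063 and -0.033 m and height (world z) of sample_vial between 0 and 0.008 m and distance of each of glue, stone from where it was at the start of the episode below 0.03 m); the robot touches nothing.
It fails at once if the glue bottle or the stone is shifted by more than 30 mm (distance of any of glue, stone from where it was at the start of the episode above 0.03 m).
It also fails if it takes over 128 s, if anything falls off the work surface, if the arm or the gripper's body presses on something with over 40 N, if the wrist force passes 120 N, or if a joint passes its speed limit or range.

## Robot

A 7-joint arm with a two-finger parallel gripper is mounted at the origin on a cart in front of the work surface, level with it; the furniture and walls round the work are solid. World frame = base frame: x ahead of the robot, y to its left, z up, the work surface at z = 0. Lengths are in m, angles in rad, forces in N, time in s.
With the tool pointing down it reaches from about 0.4 to 0.85 m from the base axis. Payload 10.4 kg.
Tool frame: the origin (TCP) lies on the centre line of the jaws, within the pads' length; the fingertips stand 17 mm ahead of it and the grasp point (between the pads) lies 2 mm behind it; z points along the fingers, y is the direction in which the jaws open and shut (so a half turn about z gives the same grasp; the last joint's range is limited). The gripper opens to 87 mm and grips with 3 to 60 N. Pads are 19 mm wide; open, the fingers measure 117 mm over their backs; the gripper's body (75 mm by 190 mm) begins 51 mm behind the grasp point.
Start: joints at [1.079, 0.332, -0.065, 1.46, 0.022, 1.35, -0.088], TCP at [0.282, -0.558, 0.24] pointing down, gripper open.
Joint ranges: [-2.6, 2.6], [-0.5, 2.12], [-1.47, 1.34], [0.16, 2.42], [-1.27, 4.41], [0.06, 2.06], [-2.6, 2.6]. Speed limits (rad/s): [2.22, 2.22, 2.79, 2.79, 3.14, 3.14, 3.14].

## Interface

Orientations are given as a unit quaternion [x, y, z, w].
In Python, from bench import r gives the robot as it stands.
- The arm moves only by the tool apply_moves, never from a script. Its argument "commands" is a list of rows, each an object with "rot": the turn, a rotation vector about the world's x, y, z in units of 180 degrees (1.0 is 180 degrees), a list of three; "linear": the shift along the world's x, y, z in units of 0.3 m (1.0 is 0.3 m), a list of three; "grip": the closure, from -1 (fully open) to 1 (shut). A call has 1 to 20 rows; each row is the pose to reach, as a shift and turn from the pose commanded when the call began, turning the shorter way round; what a row does not reach only later rows make up. A row lasts 1/10 s, in which the tool goes at most 50 mm and 8.59 degrees, less where a joint would pass 70% of its speed; a pose out of reach is approached as far as the arm can. A call with a number of a shift or a turn outside -1 to 1 is refused whole. A call with a gripper value outside its range is refused whole. The fingers move at their own pace and stop on an object; "newtons" is the grip in N (left out, the last holds). Time passes only in rows, so rows that repeat a pose let the fingers close. It gives the time, the measured TCP pose, the force and the opening at its end, in the units of the state.
- r.read_state(): the state, without advancing time (a new reading comes with each control period).
- r.camera(name): name is "scene" or "top" or "wrist"; returns a dict with "frame" (420x560x3 uint8, red, green, blue), "mtx" (3x3 intrinsics, pixels), "extrinsics" (4x4, takes a point from world to camera coordinates). Camera axes: x right, y down, z forward; pixel columns grow to the right and rows downward; lengths in m; the calibration is good to about 2 mm. A picture is of the moment at which its call begins. There is no depth.
- r.close_job(): hands the job in, once; it reports no verdict.
Trained networks look in a picture, given as the dict that the camera call returned (one of the last four; its "shot" number tells which), for a name from the list of things; names that differ only in an ending like _2 or _b are one class to them, and where a whole thing is asked for, a point or a joint stands for the part that bears it (a point fixed in the world has none). Each returns a list of dicts, best first, with "p" (0 to 1); they miss things now and then, are a little off and sometimes report something else, mostly with a low value. They report only what shows in the picture. A call takes as long as a camera call. They do not tell look-alikes from the thing itself.
- r.search_frame(thing, picture): "bbox" ([left, top, width, height] in pixels, round what is visible of it).
- r.spot_point(thing, picture): "location" ([column, row] in pixels: a listed point, or the origin of a listed thing).
The state is a dict: "time": time; "joint_positions": joint angles; "joint_vel": joint speeds; "joint_torque": joint torques, N m; "ee_pos": TCP position; "eef_rot": TCP orientation; "ft_force": force on the tool from outside, world axes, zero at the start; "torque": the same for the moment, N m; "width": finger opening in m.
Only numpy, scipy, OpenCV 4.12 (cv2) and the standard library are available. Lean on these libraries where they do the work, as an engineer would, in place of code of your own. Each camera call takes 0.05 s, during which the arm holds its last target. There are 200 camera calls.

## Working session

There is one attempt and no reset: what is moved stays moved. The work goes in short steps, Python scripts to look and compute and a tool call to move; the robot and the scene stay as the last step left them, time stands still between calls to the robot, and variables do not carry over. Pictures are saved under pics/ and viewed, about 12 in all and at most 16, crops included, and the job is handed in when it is done.

Besides the shell and the picture viewer there is one more tool, called after "Call:" as name(argument=value, ...), one argument or row to a line, values as JSON. apply_moves: Moves the arm, as the interface text tells. Its arguments: {"type":"object","properties":{"commands":{"type":"array","items":{"type":"object","properties":{"rot":{"type":"array","items":{"type":"number"}},"linear":{"type":"array","items":{"type":"number"}},"grip":{"type":"number"}}}},"newtons":{"type":"number"}},"required":["commands"]}

```bash
mkdir -p pics; cat > h.py <<'E'
from bench import r
import numpy as np, cv2
def save(c,n,crop=None,s=1):
    f=c["frame"][:,:,::-1]
    if crop: l,t,w,h=crop; f=f[t:t+h,l:l+w]
    cv2.imwrite("pics/"+n,cv2.resize(f,None,fx=s,fy=s,interpolation=cv2.INTER_CUBIC))
def ray(c,px,z):
    K=np.array(c["mtx"]);E=np.array(c["extrinsics"]);R=E[:3,:3];o=-R.T@E[:3,3]
    d=R.T@np.linalg.solve(K,[px[0],px[1],1.]);return (o+d*(z-o[2])/d[2])
def proj(c,p):
    E=np.array(c["extrinsics"]);q=np.array(c["mtx"])@(E[:3,:3]@np.array(p)+E[:3,3]);return q[:2]/q[2]
E
python3 - <<'E'
from h import *
s=r.read_state();print({k:np.round(v,3).tolist() for k,v in s.items()})
T=["long_tray","short_tray","label_bundle","varnish","rubber_eraser","stand_loupe","sample_vial","glue","stone"]
for n in ["top","scene"]:
    c=r.camera(n);save(c,n+"0.png",None,1.4)
    E=np.array(c["extrinsics"]);print(n,"cam at",np.round(-E[:3,:3].T@E[:3,3],3))
    for t in T:
        for d in r.search_frame(t,c)[:3]: print(t,"box",np.round(d["bbox"]).tolist(),round(d["p"],2))
        for d in r.spot_point(t,c)[:3]: print(t,"pt",np.round(d["location"],1).tolist(),round(d["p"],2),np.round(ray(c,d["location"],0),3))
E
```

```text
{'time': 0.0, 'joint_positions': [1.079, 0.333, -0.065, 1.461, 0.022, 1.35, -0.089], 'joint_vel': [-0.001, -0.001, 0.0, -0.001, 0.0, 0.0, -0.001], 'joint_torque': [-0.001, -62.326, 0.024, -38.99, -0.061, 0.04, 0.0], 'ee_pos': [0.282, -0.557, 0.239], 'eef_rot': [0.973, 0.232, -0.0, -0.001], 'ft_force': [-0.368, -1.099, -0.206], 'torque': [0.002, 0.055, 0.03], 'width': 0.087}
top cam at [ 0.418 -0.022  1.182]
long_tray box [261.0, 212.0, 81.0, 38.0] 0.61
long_tray pt [301.7, 233.3] 0.76 [ 0.454 -0.114  0.   ]
short_tray box [168.0, 215.0, 55.0, 43.0] 0.87
short_tray pt [199.2, 234.8] 0.74 [0.455 0.2   0.   ]
label_bundle box [124.0, 245.0, 24.0, 20.0] 0.89
label_bundle box [205.0, 168.0, 23.0, 24.0] 0.82
label_bundle box [132.0, 191.0, 19.0, 27.0] 0.74
label_bundle pt [142.9, 204.0] 0.75 [0.552 0.373 0.   ]
label_bundle pt [215.5, 175.9] 0.65 [0.637 0.151 0.   ]
label_bundle pt [138.3, 256.4] 0.55 [0.393 0.383 0.   ]
varnish box [374.0, 195.0, 13.0, 9.0] 0.39
varnish pt [374.5, 198.3] 0.49 [ 0.559 -0.344  0.   ]
rubber_eraser box [324.0, 164.0, 19.0, 14.0] 0.24
rubber_eraser pt [249.6,
[... 1225 characters left out ...]
93.1, 351.0] 0.76 [0.55  0.377 0.   ]
label_bundle pt [215.2, 264.5] 0.75 [0.634 0.148 0.   ]
label_bundle pt [259.9, 383.4] 0.7 [0.395 0.388 0.   ]
varnish pt [308.5, 171.2] 0.52 [ 0.571 -0.34   0.   ]
rubber_eraser box [225.0, 234.0, 10.0, 4.0] 0.63
rubber_eraser pt [230.8, 239.5] 0.43 [0.643 0.051 0.   ]
stand_loupe box [342.0, 147.0, 15.0, 16.0] 0.32
stand_loupe pt [272.5, 187.0] 0.66 [ 0.642 -0.213  0.   ]
sample_vial box [244.0, 193.0, 10.0, 16.0] 0.51
sample_vial pt [251.9, 209.9] 0.73 [ 0.649 -0.085  0.   ]
glue box [170.0, 276.0, 22.0, 41.0] 0.79
glue pt [184.5, 312.9] 0.9 [0.62  0.303 0.   ]
stone box [344.0, 148.0, 14.0, 19.0] 0.8
stone pt [349.3, 162.4] 0.5 [ 0.463 -0.443  0.   ]
```

```bash
python3 - <<'E'
from h import *
c=r.camera("top");save(c,"top1.png",(110,140,330,130),2.4)
E
```

```text
(no output)
```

View pics/top1.png

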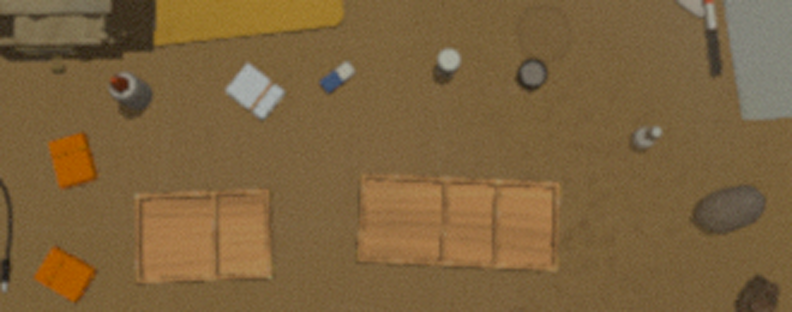

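View pics/scene0.png

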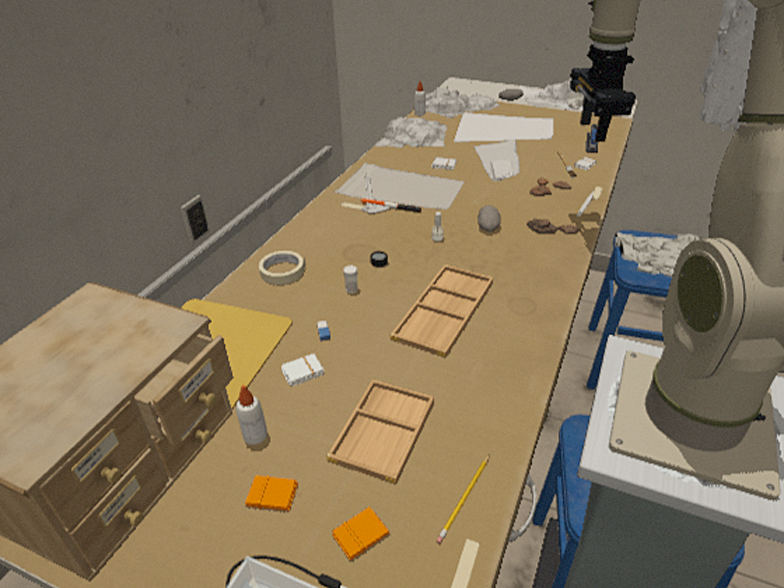

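The top crop shows, left to right:
- the glue (crop 128,92) and the white banded bundle (255,90)
- the eraser (337,76), vial (447,65) and loupe (532,73)
- the varnish (647,137) and stone (730,210)

**Label bundle candidates:** white at scene px (215,264), two orange at (193,351) and (260,383), and a far white one at about (317,116). The first fits: it is white and lies among the stock beyond the trays. The orange ones are the look-alikes, and the far one is near the table end. The enlarged crop confirms this.

Next I'll measure the tray and flat-object poses.

```bash
python3 - <<'E'
from h import *
c=r.camera("top");c2=r.camera("top")
f=((c["frame"].astype(float)+c2["frame"])/2).astype(np.uint8)
hsv=cv2.cvtColor(f,cv2.COLOR_RGB2HSV)
def p(crop): return [110+crop[0]/2.4,140+crop[1]/2.4]
for n,px in dict(table=(300,150),wood=(400,220),wood2=(180,240),label=(250,85),blue=(330,80),wht=(346,70),vial=(447,60)).items():
    q=p(px);print(n,hsv[int(q[1]),int(q[0])])
def rect(mask,z,n):
    cs,_=cv2.findContours(mask,cv2.RETR_EXTERNAL,cv2.CHAIN_APPROX_NONE)
    k=max(cs,key=cv2.contourArea).reshape(-1,2)
    P=np.array([ray(c,x,z)[:2] for x in k],np.float32)*1000
    (a,b,g)=cv2.minAreaRect(P);print(n,np.round(a),np.round(b),round(g,1),"area",len(k))
def roi(m,l,t,w,h):
    o=np.zeros_like(m);o[t:t+h,l:l+w]=m[t:t+h,l:l+w];return o
V=hsv[:,:,2].astype(int);S=hsv[:,:,1].astype(int)
tw=int(hsv[int(p((300,150))[1]),int(p((300,150))[0])][2])
wood=((V>tw+18)*255).astype(np.uint8);wood=cv2.morphologyEx(wood,cv2.MORPH_CLOSE,np.ones((5,5)))
rect(roi(wood,252,205,97,55),.014,"long");rect(roi(wood,160,210,70,55),.014,"short")
w=((S<70)&(V>110)).astype(np.uint8)*255
rect(roi(cv2.morphologyEx(w,cv2.MORPH_CLOSE,np.ones((5,5))),198,160,35,35),.013,"label")
e=(((S<70)&(V>120))|((hsv[:,:,0]>95)&(hsv[:,:,0]<130)&(S>60))).astype(np.uint8)*255
rect(roi(e,238,160,26,24),.012,"eraser")
E
```

```text
table [ 18 133 119]
wood [ 16 147 154]
wood2 [ 15 146 166]
label [ 83   6 167]
blue [108 105 107]
wht [ 27  31 166]
vial [ 28  22 164]
long [ 459. -111.] [255. 112.] 86.4 area 239
short [446. 213.] [112. 168.] 1.5 area 185
label [630. 148.] [65. 50.] 51.4 area 58
eraser [648.  41.] [19. 44.] 37.6 area 33
```

Call:
apply_moves(
  commands=[
    {"linear": [0.39,0.78,0],"rot": [0,0,0.137],"grip": -1},
    {"linear": [0.39,0.78,0],"rot": [0,0,0.137],"grip": -1},
    {"linear": [0.39,0.78,0],"rot": [0,0,0.137],"grip": -1},
    {"linear": [0.39,0.78,0],"rot": [0,0,0.137],"grip": -1},
    {"linear": [0.39,0.78,0],"rot": [0,0,0.137],"grip": -1},
    {"linear": [0.39,0.78,0],"rot": [0,0,0.137],"grip": -1},
    {"linear": [0.39,0.78,0],"rot": [0,0,0.137],"grip": -1},
  ],
  newtons=15,
)

```text
time: 2.75
ee_pos: [0.4006, -0.3218, 0.24]
eef_rot: [0.9, 0.436, 0.0, 0.0]
ft_force: [-0.4, -0.5, 0.2]
width: 0.087
```

Call:
apply_moves(
  commands=[
    {"linear": [0.77,1,0],"rot": [0,0,0],"grip": -1},
    {"linear": [0.77,1,0],"rot": [0,0,0],"grip": -1},
    {"linear": [0.77,1,0],"rot": [0,0,0],"grip": -1},
    {"linear": [0.77,1,0],"rot": [0,0,0],"grip": -1},
    {"linear": [0.77,1,0],"rot": [0,0,0],"grip": -1},
    {"linear": [0.77,1,0],"rot": [0,0,0],"grip": -1},
    {"linear": [0.77,1,0],"rot": [0,0,0],"grip": -1},
    {"linear": [0.77,1,0],"rot": [0,0,0],"grip": -1},
    {"linear": [0.77,1,0],"rot": [0,0,0],"grip": -1},
    {"linear": [0.77,1,0],"rot": [0,0,0],"grip": -1},
  ],
)

```text
time: 3.75
ee_pos: [0.6307, -0.0256, 0.2387]
eef_rot: [0.901, 0.434, -0.001, 0.0]
ft_force: [-0.4, -0.0, 0.2]
width: 0.0871
```

Call:
apply_moves(
  commands=[
    {"linear": [0,0.58,0],"rot": [0,0,0]},
    {"linear": [0,0.58,0],"rot": [0,0,0]},
    {"linear": [0,0.58,0],"rot": [0,0,0]},
    {"linear": [0,0.58,0],"rot": [0,0,0]},
    {"linear": [0,0.58,0],"rot": [0,0,0]},
  ],
)

```text
validation failed for argument at $.co...
```

```bash
cat >> h.py <<'E'
def overlay(c,n,polys,s=1.2):
    f=c["frame"][:,:,::-1].copy()
    for P in polys: cv2.polylines(f,[np.array([proj(c,p) for p in P]).round().astype(int)],True,(0,0,255),1)
    cv2.imwrite("pics/"+n,cv2.resize(f,None,fx=s,fy=s))
def box(cx,cy,w,h,deg,z):
    a=np.radians(deg);u=np.array([np.cos(a),np.sin(a)]);v=np.array([-u[1],u[0]])
    return [[*(np.array([cx,cy])+i*w/2*u+j*h/2*v),z] for i,j in((1,1),(1,-1),(-1,-1),(-1,1))]
E
python3 - <<'E'
from h import *
c=r.camera("wrist")
overlay(c,"w1.png",[box(.630,.148,.048,.065,-38.6,.013),box(.648,.041,.020,.046,37.6,.012)])
print(r.read_state()["ee_pos"])
E
```

```text
[ 0.63040681 -0.02636343  0.23896478]
```

View pics/w1.png

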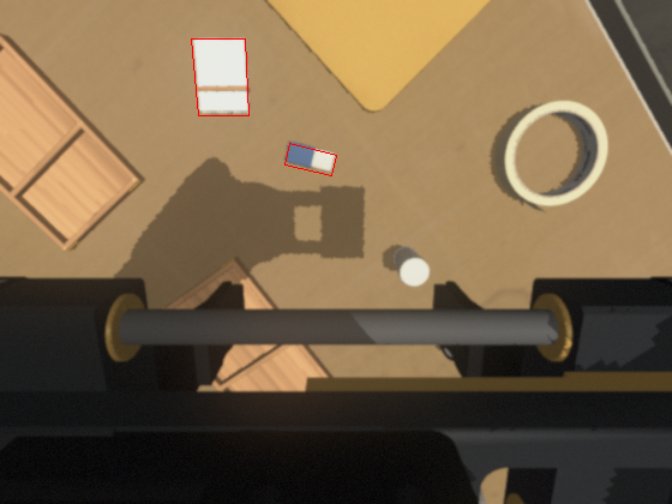

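The wrist view shows the bundle (px 220,77) and eraser (310,158) sitting exactly in the projected outlines. The vial is at (413,271) and the tape roll at (555,153). Now grasping the bundle.

Call:
apply_moves(
  commands=[
    {"linear": [0,0.58,0],"rot": [0,0,0],"grip": -1},
    {"linear": [0,0.58,0],"rot": [0,0,0],"grip": -1},
    {"linear": [0,0.58,0],"rot": [0,0,0],"grip": -1},
    {"linear": [0,0.58,0],"rot": [0,0,0],"grip": -1},
    {"linear": [0,0.58,0],"rot": [0,0,0],"grip": -1},
    {"linear": [0,0.58,-0.16],"rot": [0,0,0],"grip": -1},
    {"linear": [0,0.58,-0.32],"rot": [0,0,0],"grip": -1},
    {"linear": [0,0.58,-0.46],"rot": [0,0,0],"grip": -1},
    {"linear": [0,0.58,-0.58],"rot": [0,0,0],"grip": -1},
    {"linear": [0,0.58,-0.66],"rot": [0,0,0],"grip": -1},
    {"linear": [0,0.58,-0.7],"rot": [0,0,0],"grip": -1},
    {"linear": [0,0.58,-0.727],"rot": [0,0,0],"grip": -1},
    {"linear": [0,0.58,-0.727],"rot": [0,0,0],"grip": -1},
  ],
)

```text
time: 5.1
ee_pos: [0.6307, 0.1491, 0.0214]
eef_rot: [0.901, 0.434, -0.0, 0.0]
ft_force: [-0.7, 0.6, 0.4]
width: 0.0869
```

Call:
apply_moves(
  commands=[
    {"linear": [0,0,0],"rot": [0,0,0],"grip": 1},
    {"linear": [0,0,0],"rot": [0,0,0],"grip": 1},
    {"linear": [0,0,0],"rot": [0,0,0],"grip": 1},
    {"linear": [0,0,0],"rot": [0,0,0],"grip": 1},
    {"linear": [0,0,0],"rot": [0,0,0],"grip": 1},
    {"linear": [0,0,0],"rot": [0,0,0],"grip": 1},
    {"linear": [0,0,0],"rot": [0,0,0],"grip": 1},
    {"linear": [0,0,0],"rot": [0,0,0],"grip": 1},
    {"linear": [0,0,0.1],"rot": [0,0,0],"grip": 1},
    {"linear": [0,0,0.25],"rot": [0,0,0],"grip": 1},
    {"linear": [0,0,0.25],"rot": [0,0,0],"grip": 1},
  ],
)

```text
time: 6.2
ee_pos: [0.6335, 0.1519, 0.1027]
eef_rot: [0.901, 0.435, 0.004, 0.001]
ft_force: [0.3, -0.2, -0.2]
width: 0.0478
```

Call:
apply_moves(
  commands=[
    {"linear": [-0.557,-0.63,0],"rot": [0,0,0.193],"grip": 1},
    {"linear": [-0.557,-0.63,0],"rot": [0,0,0.193],"grip": 1},
    {"linear": [-0.557,-0.63,0],"rot": [0,0,0.193],"grip": 1},
    {"linear": [-0.557,-0.63,0],"rot": [0,0,0.193],"grip": 1},
    {"linear": [-0.557,-0.63,0],"rot": [0,0,0.193],"grip": 1},
    {"linear": [-0.557,-0.63,0],"rot": [0,0,0.193],"grip": 1},
    {"linear": [-0.557,-0.63,0],"rot": [0,0,0.193],"grip": 1},
    {"linear": [-0.557,-0.63,0],"rot": [0,0,0.193],"grip": 1},
    {"linear": [-0.557,-0.63,-0.1],"rot": [0,0,0.193],"grip": 1},
    {"linear": [-0.557,-0.63,-0.17],"rot": [0,0,0.193],"grip": 1},
    {"linear": [-0.557,-0.63,-0.21],"rot": [0,0,0.193],"grip": 1},
    {"linear": [-0.557,-0.63,-0.233],"rot": [0,0,0.193],"grip": 1},
    {"linear": [-0.557,-0.63,-0.233],"rot": [0,0,0.193],"grip": 1},
  ],
)

```text
time: 7.5
ee_pos: [0.4637, -0.0376, 0.0263]
eef_rot: [0.729, 0.684, 0.0, -0.0]
ft_force: [0.5, -0.4, 0.4]
width: 0.048
```

Call:
apply_moves(
  commands=[
    {"linear": [0,0,0],"rot": [0,0,0],"grip": -0.33},
    {"linear": [0,0,0],"rot": [0,0,0],"grip": -0.33},
    {"linear": [0,0,0],"rot": [0,0,0],"grip": -0.33},
    {"linear": [0,0,0],"rot": [0,0,0],"grip": -0.33},
    {"linear": [0,0,0.06],"rot": [0,0,0],"grip": -0.33},
    {"linear": [0,0,0.2],"rot": [0,0,0],"grip": -0.33},
    {"linear": [0,0,0.31],"rot": [0,0,0],"grip": -0.33},
    {"linear": [0.614,0.262,0.31],"rot": [0,0,0.229],"grip": -0.33},
    {"linear": [0.614,0.262,0.31],"rot": [0,0,0.229],"grip": -0.33},
    {"linear": [0.614,0.262,0.31],"rot": [0,0,0.229],"grip": -0.33},
    {"linear": [0.614,0.262,0.31],"rot": [0,0,0.229],"grip": -0.33},
    {"linear": [0.614,0.262,0.31],"rot": [0,0,0.229],"grip": -0.33},
    {"linear": [0.614,0.262,0.31],"rot": [0,0,0.229],"grip": -0.33},
    {"linear": [0.614,0.262,0.15],"rot": [0,0,0.229],"grip": -0.33},
    {"linear": [0.614,0.262,0.05],"rot": [0,0,0.229],"grip": -0.33},
    {"linear": [0.614,0.262,0.0],"rot": [0,0,0.229],"grip": -0.33},
    {"linear": [0.614,0.262,-0.02],"rot": [0,0,0.229],"grip": -0.33},
    {"linear": [0.614,0.262,-0.02],"rot": [0,0,0.229],"grip": -0.33},
  ],
)

```text
time: 9.3
ee_pos: [0.6476, 0.0397, 0.0212]
eef_rot: [0.443, 0.896, 0.0, 0.0]
ft_force: [-0.4, 0.0, 0.5]
width: 0.0581
```

```bash
python3 - <<'E'
from h import *
c=r.camera("top");save(c,"top2.png",(110,140,330,130),2.4)
E
```

```text
(no output)
```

View pics/top2.png

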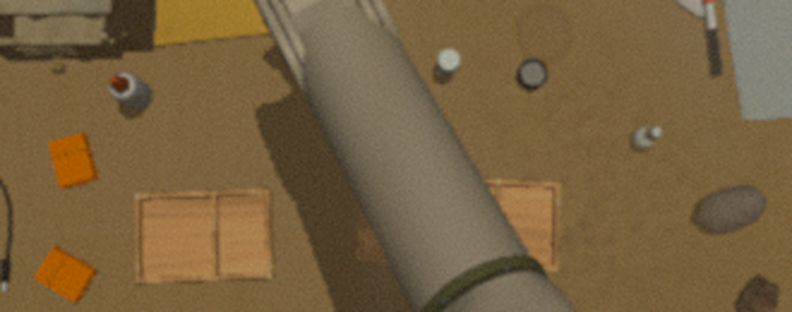

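The arm hides the bundle in this view, so I'll check it later. Now gripping the eraser and carrying it to its bay.

Call:
apply_moves(
  commands=[
    {"linear": [0,0,0],"rot": [0,0,0],"grip": 1},
    {"linear": [0,0,0],"rot": [0,0,0],"grip": 1},
    {"linear": [0,0,0],"rot": [0,0,0],"grip": 1},
    {"linear": [0,0,0],"rot": [0,0,0],"grip": 1},
    {"linear": [0,0,0],"rot": [0,0,0],"grip": 1},
    {"linear": [0,0,0],"rot": [0,0,0],"grip": 1},
    {"linear": [0,0,0],"rot": [0,0,0],"grip": 1},
    {"linear": [0,0,0.1],"rot": [0,0,0],"grip": 1},
    {"linear": [0,0,0.25],"rot": [0,0,0],"grip": 1},
    {"linear": [0,0,0.25],"rot": [0,0,0],"grip": 1},
  ],
)

```text
time: 10.35
ee_pos: [0.6506, 0.0411, 0.1017]
eef_rot: [0.442, 0.897, 0.002, 0.004]
ft_force: [0.1, -0.6, -0.4]
width: 0.0198
```

Call:
apply_moves(
  commands=[
    {"linear": [-0.647,-0.789,0],"rot": [0,0,-0.228],"grip": 1},
    {"linear": [-0.647,-0.789,0],"rot": [0,0,-0.228],"grip": 1},
    {"linear": [-0.647,-0.789,0],"rot": [0,0,-0.228],"grip": 1},
    {"linear": [-0.647,-0.789,0],"rot": [0,0,-0.228],"grip": 1},
    {"linear": [-0.647,-0.789,0],"rot": [0,0,-0.228],"grip": 1},
    {"linear": [-0.647,-0.789,0],"rot": [0,0,-0.228],"grip": 1},
    {"linear": [-0.647,-0.789,0],"rot": [0,0,-0.228],"grip": 1},
    {"linear": [-0.647,-0.789,0],"rot": [0,0,-0.228],"grip": 1},
    {"linear": [-0.647,-0.789,0],"rot": [0,0,-0.228],"grip": 1},
    {"linear": [-0.647,-0.789,-0.1],"rot": [0,0,-0.228],"grip": 1},
    {"linear": [-0.647,-0.789,-0.17],"rot": [0,0,-0.228],"grip": 1},
    {"linear": [-0.647,-0.789,-0.21],"rot": [0,0,-0.228],"grip": 1},
    {"linear": [-0.647,-0.789,-0.233],"rot": [0,0,-0.228],"grip": 1},
    {"linear": [-0.647,-0.789,-0.233],"rot": [0,0,-0.228],"grip": 1},
  ],
)

```text
time: 11.75
ee_pos: [0.454, -0.1958, 0.0255]
eef_rot: [0.728, 0.685, 0.0, -0.0]
ft_force: [-0.1, 0.3, 0.3]
width: 0.0195
```

Call:
apply_moves(
  commands=[
    {"linear": [0,0,0],"rot": [0,0,0],"grip": -0.03},
    {"linear": [0,0,0],"rot": [0,0,0],"grip": -0.03},
    {"linear": [0,0,0],"rot": [0,0,0],"grip": -0.03},
    {"linear": [0,0,0],"rot": [0,0,0],"grip": -0.03},
    {"linear": [0,0,0.06],"rot": [0,0,0],"grip": -0.03},
    {"linear": [0,0,0.2],"rot": [0,0,0],"grip": -0.03},
    {"linear": [0,0,0.36],"rot": [0,0,0],"grip": -0.03},
    {"linear": [0.32,-0.547,0.85],"rot": [0,0,0],"grip": -0.03},
    {"linear": [0.32,-0.547,0.85],"rot": [0,0,0],"grip": -0.03},
    {"linear": [0.32,-0.547,0.85],"rot": [0,0,0],"grip": -0.03},
    {"linear": [0.32,-0.547,0.85],"rot": [0,0,0],"grip": -0.03},
    {"linear": [0.32,-0.547,0.85],"rot": [0,0,0],"grip": -0.03},
    {"linear": [0.32,-0.547,0.85],"rot": [0,0,0],"grip": -0.03},
    {"linear": [0.32,-0.547,0.85],"rot": [0,0,0],"grip": -0.03},
  ],
)

```text
time: 13.15
ee_pos: [0.5496, -0.3609, 0.2804]
eef_rot: [0.729, 0.685, 0.0, -0.0]
ft_force: [-0.3, 0.4, -0.4]
width: 0.0446
```

```bash
python3 - <<'E'
from h import *
c=r.camera("wrist")
bays=[box(.4635,-.04,.1,.1,-3.6,.014),box(.458,-.126,.1,.06,-3.6,.014),box(.4536,-.197,.1,.07,-3.6,.014)]
overlay(c,"w2.png",bays)
for t,z in [("varnish",0),("stand_loupe",0),("sample_vial",0),("rubber_eraser",.004),("label_bundle",.004)]:
    for d in r.spot_point(t,c)[:2]: print(t,np.round(np.array(d["location"])*1.2),round(d["p"],2),np.round(ray(c,d["location"],z),3))
print(r.read_state()["ee_pos"])
E
```

```text
varnish [349. 209.] 0.82 [ 0.563 -0.354  0.   ]
stand_loupe [424.  67.] 0.69 [ 0.649 -0.21   0.   ]
sample_vial [239.  64.] 0.29 [ 0.457 -0.195  0.   ]
rubber_eraser [235.  66.] 0.98 [ 0.453 -0.198  0.004]
[ 0.5490508  -0.36009069  0.28038654]
```

View pics/w2.png

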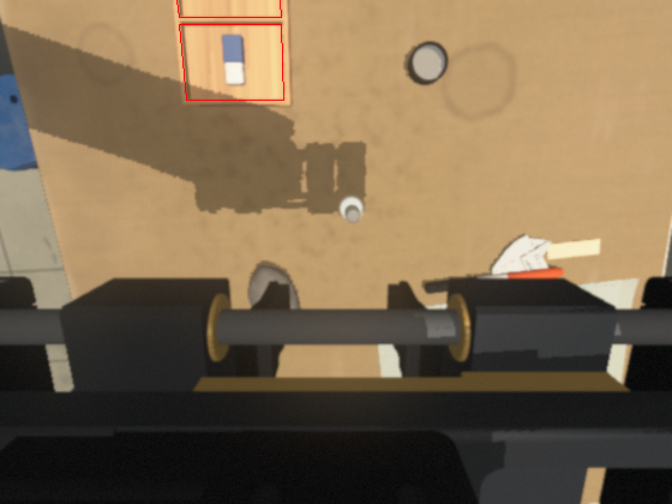

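Eraser (px 235,60) is centred in its bay. Loupe top is at (427,63), varnish shoulder at about (351,208) with its cap at (352,213), and the stone at (272,285).

```bash
python3 - <<'E'
from h import *
c=r.camera("wrist");save(c,"w3.png",(270,150,50,45),12)
for n,p,z in [("shoulder",(351,208),.043),("cap",(352,213),.069),("loupe",(427,63),.02)]: print(n,np.round(ray(c,np.array(p)/1.2,z),4))
c=r.camera("top")
for n,p,z in [("capT",(655,132),.069),("shT",(643,139),.043),("loupeT",(533,73),.02),("vialT",(448,60),.052)]: print(n,np.round(ray(c,(110+p[0]/2.4,140+p[1]/2.4),z),4))
E
```

```text
shoulder [ 0.5629 -0.3461  0.043 ]
cap [ 0.563  -0.3473  0.069 ]
loupe [ 0.6464 -0.21    0.02  ]
capT [ 0.5603 -0.3509  0.069 ]
shT [ 0.555 -0.343  0.043]
loupeT [ 0.6455 -0.2114  0.02  ]
vialT [ 0.6572 -0.1001  0.052 ]
```

View pics/w3.png

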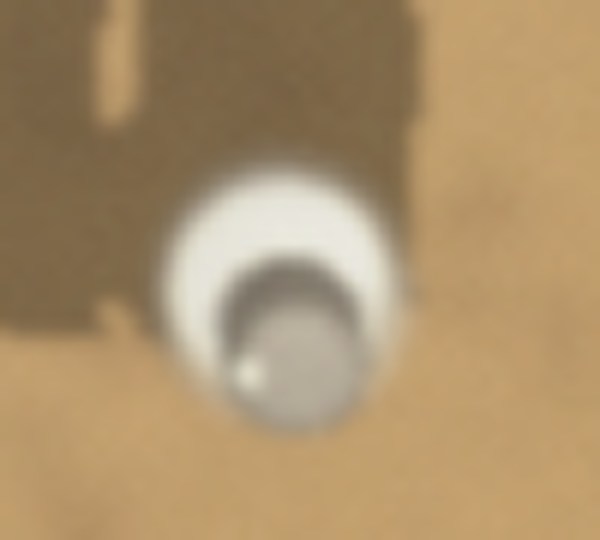

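Call:
apply_moves(
  commands=[
    {"linear": [0.046,0.041,-0.15],"rot": [0,0,0],"grip": -0.4},
    {"linear": [0.046,0.041,-0.3],"rot": [0,0,0],"grip": -0.4},
    {"linear": [0.046,0.041,-0.42],"rot": [0,0,0],"grip": -0.4},
    {"linear": [0.046,0.041,-0.52],"rot": [0,0,0],"grip": -0.4},
    {"linear": [0.046,0.041,-0.62],"rot": [0,0,0],"grip": -0.4},
    {"linear": [0.046,0.041,-0.71],"rot": [0,0,0],"grip": -0.4},
    {"linear": [0.046,0.041,-0.79],"rot": [0,0,0],"grip": -0.4},
    {"linear": [0.046,0.041,-0.845],"rot": [0,0,0],"grip": -0.4},
    {"linear": [0.046,0.041,-0.845],"rot": [0,0,0],"grip": -0.4},
    {"linear": [0.046,0.041,-0.845],"rot": [0,0,0],"grip": 1},
    {"linear": [0.046,0.041,-0.845],"rot": [0,0,0],"grip": 1},
    {"linear": [0.046,0.041,-0.845],"rot": [0,0,0],"grip": 1},
    {"linear": [0.046,0.041,-0.845],"rot": [0,0,0],"grip": 1},
    {"linear": [0.046,0.041,-0.845],"rot": [0,0,0],"grip": 1},
    {"linear": [0.046,0.041,-0.845],"rot": [0,0,0],"grip": 1},
    {"linear": [0.046,0.041,-0.845],"rot": [0,0,0],"grip": 1},
  ],
)

```text
time: 15.15
ee_pos: [0.5635, -0.3486, 0.0277]
eef_rot: [0.729, 0.685, 0.0, 0.0]
ft_force: [-0.5, 0.1, 3.4]
width: 0.0278
```

Call:
apply_moves(
  commands=[
    {"linear": [0,0,0],"rot": [0,0,0],"grip": 1},
    {"linear": [0,0,0.04],"rot": [0,0,0],"grip": 1},
    {"linear": [0,0,0.12],"rot": [0,0,0],"grip": 1},
    {"linear": [0,0,0.24],"rot": [0,0,0],"grip": 1},
    {"linear": [0,0,0.24],"rot": [0,0,0],"grip": 1},
  ],
)

```text
time: 15.65
ee_pos: [0.5657, -0.3494, 0.1049]
eef_rot: [0.729, 0.685, 0.001, 0.004]
ft_force: [1.2, -0.3, -0.5]
width: 0.0278
```

```bash
python3 - <<'E'
from h import *
c=r.camera("scene");q=proj(c,[.563,-.348,.08]).astype(int);print(q)
save(c,"s3.png",(q[0]-70,q[1]-50,140,110),5)
print(r.read_state()["width"])
E
```

```text
[312 148]
0.02754416119957821
```

View pics/s3.png

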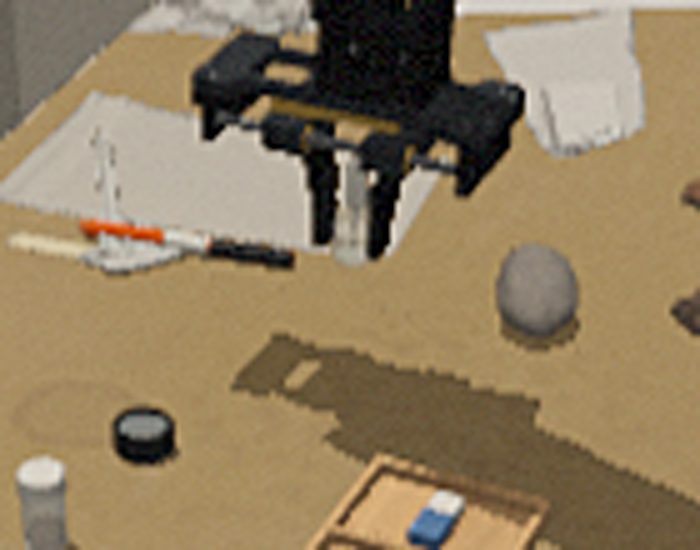

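Varnish is held upright (crop px 350,205) and the stone is undisturbed (537,290). Now placing it in the middle bay.

Call:
apply_moves(
  commands=[
    {"linear": [-0.35,0.74,0],"rot": [0,0,0],"grip": 1},
    {"linear": [-0.35,0.74,0],"rot": [0,0,0],"grip": 1},
    {"linear": [-0.35,0.74,0],"rot": [0,0,0],"grip": 1},
    {"linear": [-0.35,0.74,0],"rot": [0,0,0],"grip": 1},
    {"linear": [-0.35,0.74,0],"rot": [0,0,0],"grip": 1},
    {"linear": [-0.35,0.74,0],"rot": [0,0,0],"grip": 1},
    {"linear": [-0.35,0.74,0],"rot": [0,0,0],"grip": 1},
    {"linear": [-0.35,0.74,0],"rot": [0,0,0],"grip": 1},
    {"linear": [-0.35,0.74,-0.1],"rot": [0,0,0],"grip": 1},
    {"linear": [-0.35,0.74,-0.17],"rot": [0,0,0],"grip": 1},
    {"linear": [-0.35,0.74,-0.2],"rot": [0,0,0],"grip": 1},
    {"linear": [-0.35,0.74,-0.222],"rot": [0,0,0],"grip": 1},
    {"linear": [-0.35,0.74,-0.222],"rot": [0,0,0],"grip": 1},
  ],
)

```text
time: 17.0
ee_pos: [0.4584, -0.1268, 0.0324]
eef_rot: [0.729, 0.685, 0.0, -0.0]
ft_force: [-0.5, 0.2, -1.2]
width: 0.0277
```

Call:
apply_moves(
  commands=[
    {"linear": [0,0,0],"rot": [0,0,0],"grip": -0.2},
    {"linear": [0,0,0],"rot": [0,0,0],"grip": -0.2},
    {"linear": [0,0,0],"rot": [0,0,0],"grip": -0.2},
    {"linear": [0,0,0],"rot": [0,0,0],"grip": -0.2},
    {"linear": [0,0,0],"rot": [0,0,0],"grip": -0.2},
    {"linear": [0,0,0.08],"rot": [0,0,0],"grip": -0.2},
    {"linear": [0,0,0.22],"rot": [0,0,0],"grip": -0.2},
    {"linear": [0,0,0.36],"rot": [0,0,0],"grip": -0.2},
    {"linear": [0,0,0.45],"rot": [0,0,0],"grip": -0.2},
    {"linear": [0.626,-0.28,0.45],"rot": [0,0,0],"grip": -0.6},
    {"linear": [0.626,-0.28,0.45],"rot": [0,0,0],"grip": -0.6},
    {"linear": [0.626,-0.28,0.45],"rot": [0,0,0],"grip": -0.6},
    {"linear": [0.626,-0.28,0.45],"rot": [0,0,0],"grip": -0.6},
    {"linear": [0.626,-0.28,0.45],"rot": [0,0,0],"grip": -0.6},
    {"linear": [0.626,-0.28,0.45],"rot": [0,0,0],"grip": -0.6},
  ],
)

```text
time: 18.5
ee_pos: [0.6464, -0.2103, 0.1662]
eef_rot: [0.729, 0.685, 0.0, -0.001]
ft_force: [-0.1, 1.2, 0.3]
width: 0.0695
```

Call:
apply_moves(
  commands=[
    {"linear": [0,0,-0.15],"rot": [0,0,0],"grip": -0.6},
    {"linear": [0,0,-0.3],"rot": [0,0,0],"grip": -0.6},
    {"linear": [0,0,-0.4],"rot": [0,0,0],"grip": -0.6},
    {"linear": [0,0,-0.46],"rot": [0,0,0],"grip": -0.6},
    {"linear": [0,0,-0.488],"rot": [0,0,0],"grip": -0.6},
    {"linear": [0,0,-0.488],"rot": [0,0,0],"grip": -0.6},
    {"linear": [0,0,-0.488],"rot": [0,0,0],"grip": 1},
    {"linear": [0,0,-0.488],"rot": [0,0,0],"grip": 1},
    {"linear": [0,0,-0.488],"rot": [0,0,0],"grip": 1},
    {"linear": [0,0,-0.488],"rot": [0,0,0],"grip": 1},
    {"linear": [0,0,-0.488],"rot": [0,0,0],"grip": 1},
    {"linear": [0,0,-0.488],"rot": [0,0,0],"grip": 1},
    {"linear": [0,0,-0.488],"rot": [0,0,0],"grip": 1},
    {"linear": [0,0,-0.488],"rot": [0,0,0],"grip": 1},
  ],
)

```text
time: 19.9
ee_pos: [0.6463, -0.2105, 0.0215]
eef_rot: [0.729, 0.685, 0.0, 0.0]
ft_force: [-0.2, -1.0, 3.6]
width: 0.0372
```

Call:
apply_moves(
  commands=[
    {"linear": [0,0,0.1],"rot": [0,0,0],"grip": 1},
    {"linear": [0,0,0.25],"rot": [0,0,0],"grip": 1},
    {"linear": [0,0,0.4],"rot": [0,0,0],"grip": 1},
    {"linear": [0,0,0.4],"rot": [0,0,0],"grip": 1},
    {"linear": [-0.33,0.77,0.4],"rot": [0,0,0.028],"grip": 1},
    {"linear": [-0.33,0.77,0.4],"rot": [0,0,0.028],"grip": 1},
    {"linear": [-0.33,0.77,0.4],"rot": [0,0,0.028],"grip": 1},
    {"linear": [-0.33,0.77,0.4],"rot": [0,0,0.028],"grip": 1},
    {"linear": [-0.33,0.77,0.4],"rot": [0,0,0.028],"grip": 1},
    {"linear": [-0.33,0.77,0.4],"rot": [0,0,0.028],"grip": 1},
    {"linear": [-0.33,0.77,0.4],"rot": [0,0,0.028],"grip": 1},
  ],
)

```text
time: 21.0
ee_pos: [0.5465, 0.0215, 0.141]
eef_rot: [0.697, 0.717, -0.0, 0.0]
ft_force: [0.0, -0.7, -1.0]
width: 0.0369
```

Call:
apply_moves(
  commands=[
    {"linear": [-0.34,0.755,0],"rot": [0,0,0],"grip": 1},
    {"linear": [-0.34,0.755,0],"rot": [0,0,0],"grip": 1},
    {"linear": [-0.34,0.755,0],"rot": [0,0,0],"grip": 1},
    {"linear": [-0.34,0.755,0],"rot": [0,0,0],"grip": 1},
    {"linear": [-0.34,0.755,0],"rot": [0,0,0],"grip": 1},
    {"linear": [-0.34,0.755,0],"rot": [0,0,0],"grip": 1},
    {"linear": [-0.34,0.755,0],"rot": [0,0,0],"grip": 1},
    {"linear": [-0.34,0.755,0],"rot": [0,0,0],"grip": 1},
    {"linear": [-0.34,0.755,-0.12],"rot": [0,0,0],"grip": 1},
    {"linear": [-0.34,0.755,-0.24],"rot": [0,0,0],"grip": 1},
    {"linear": [-0.34,0.755,-0.33],"rot": [0,0,0],"grip": 1},
    {"linear": [-0.34,0.755,-0.365],"rot": [0,0,0],"grip": 1},
    {"linear": [-0.34,0.755,-0.383],"rot": [0,0,0],"grip": 1},
    {"linear": [-0.34,0.755,-0.383],"rot": [0,0,0],"grip": 1},
  ],
)

```text
time: 22.4
ee_pos: [0.4457, 0.2466, 0.0267]
eef_rot: [0.698, 0.716, 0.0, 0.0]
ft_force: [-0.2, 0.3, -0.0]
width: 0.0374
```

Call:
apply_moves(
  commands=[
    {"linear": [0,0,0],"rot": [0,0,0],"grip": -0.27},
    {"linear": [0,0,0],"rot": [0,0,0],"grip": -0.27},
    {"linear": [0,0,0],"rot": [0,0,0],"grip": -0.27},
    {"linear": [0,0,0],"rot": [0,0,0],"grip": -0.27},
    {"linear": [0,0,0.06],"rot": [0,0,0],"grip": -0.27},
    {"linear": [0,0,0.2],"rot": [0,0,0],"grip": -0.27},
    {"linear": [0,0,0.36],"rot": [0,0,0],"grip": -0.27},
    {"linear": [0.25,-0.6,0.7],"rot": [0,0,0],"grip": -0.27},
    {"linear": [0.25,-0.6,0.7],"rot": [0,0,0],"grip": -0.27},
    {"linear": [0.25,-0.6,0.7],"rot": [0,0,0],"grip": -0.27},
    {"linear": [0.25,-0.6,0.7],"rot": [0,0,0],"grip": -0.27},
    {"linear": [0.25,-0.6,0.7],"rot": [0,0,0],"grip": -0.27},
  ],
)

```text
time: 23.6
ee_pos: [0.522, 0.0622, 0.2385]
eef_rot: [0.7, 0.714, 0.001, 0.002]
ft_force: [-0.0, 0.7, -0.6]
width: 0.055
```

Call:
apply_moves(
  commands=[
    {"linear": [0.26,-0.65,0],"rot": [0,0,0],"grip": -0.27},
    {"linear": [0.26,-0.65,0],"rot": [0,0,0],"grip": -0.27},
    {"linear": [0.26,-0.65,0],"rot": [0,0,0],"grip": -0.27},
    {"linear": [0.26,-0.65,0],"rot": [0,0,0],"grip": -0.27},
    {"linear": [0.26,-0.65,0],"rot": [0,0,0],"grip": -0.27},
    {"linear": [0.26,-0.65,0],"rot": [0,0,0],"grip": -0.27},
    {"linear": [0.26,-0.65,0],"rot": [0,0,0],"grip": -0.27},
  ],
)

```text
time: 24.3
ee_pos: [0.5978, -0.1261, 0.2364]
eef_rot: [0.697, 0.717, 0.0, -0.0]
ft_force: [0.1, 1.1, 0.7]
width: 0.055
```

```bash
python3 - <<'E'
from h import *
c=r.camera("wrist")
bays=[box(.4635,-.04,.1,.1,-3.6,.014),box(.458,-.126,.1,.06,-3.6,.014),box(.445,.247,.1,.09,1.5,.014),box(.447,.165,.1,.062,1.5,.014)]
overlay(c,"w4.png",bays+[[[.653+.014*np.cos(a),-.098+.014*np.sin(a),.052] for a in np.arange(0,6.28,.3)]])
for d in r.spot_point("sample_vial",c)[:2]: print(np.round(np.array(d["location"])*1.2),round(d["p"],2),np.round(ray(c,d["location"],0),3))
print(r.read_state()["ee_pos"])
E
```

```text
[401. 197.] 0.61 [ 0.661 -0.098  0.   ]
[ 0.59785814 -0.12562484  0.23669273]
```

View pics/w4.png

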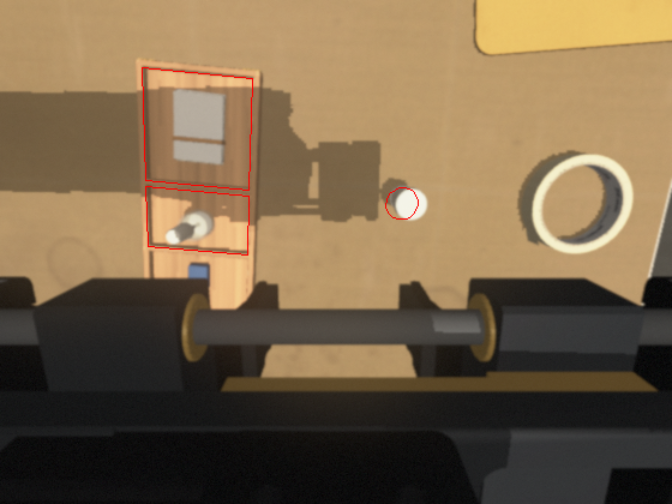

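Bundle (px 199,127) and varnish (200,222) are centred in their bays. The vial cap is at (410,204), which puts the vial at about (0.660, -0.099).

Call:
apply_moves(
  commands=[
    {"linear": [0.207,0.089,-0.1],"rot": [0,0,0],"grip": -0.35},
    {"linear": [0.207,0.089,-0.2],"rot": [0,0,0],"grip": -0.35},
    {"linear": [0.207,0.089,-0.33],"rot": [0,0,0],"grip": -0.35},
    {"linear": [0.207,0.089,-0.45],"rot": [0,0,0],"grip": -0.35},
    {"linear": [0.207,0.089,-0.56],"rot": [0,0,0],"grip": -0.35},
    {"linear": [0.207,0.089,-0.65],"rot": [0,0,0],"grip": -0.35},
    {"linear": [0.207,0.089,-0.7],"rot": [0,0,0],"grip": -0.35},
    {"linear": [0.207,0.089,-0.715],"rot": [0,0,0],"grip": -0.35},
    {"linear": [0.207,0.089,-0.715],"rot": [0,0,0],"grip": -0.35},
    {"linear": [0.207,0.089,-0.715],"rot": [0,0,0],"grip": 1},
    {"linear": [0.207,0.089,-0.715],"rot": [0,0,0],"grip": 1},
    {"linear": [0.207,0.089,-0.715],"rot": [0,0,0],"grip": 1},
    {"linear": [0.207,0.089,-0.715],"rot": [0,0,0],"grip": 1},
    {"linear": [0.207,0.089,-0.715],"rot": [0,0,0],"grip": 1},
    {"linear": [0.207,0.089,-0.715],"rot": [0,0,0],"grip": 1},
    {"linear": [0.207,0.089,-0.715],"rot": [0,0,0],"grip": 1},
  ],
)

```text
time: 26.0
ee_pos: [0.6602, -0.1014, 0.022]
eef_rot: [0.698, 0.716, 0.0, 0.0]
ft_force: [-0.9, 0.1, 2.6]
width: 0.0267
```

Call:
apply_moves(
  commands=[
    {"linear": [0,0,0.08],"rot": [0,0,0],"grip": 1},
    {"linear": [0,0,0.2],"rot": [0,0,0],"grip": 1},
    {"linear": [0,0,0.33],"rot": [0,0,0],"grip": 1},
    {"linear": [-0.71,0.885,0.33],"rot": [0,0,0],"grip": 1},
    {"linear": [-0.71,0.885,0.33],"rot": [0,0,0],"grip": 1},
    {"linear": [-0.71,0.885,0.33],"rot": [0,0,0],"grip": 1},
    {"linear": [-0.71,0.885,0.33],"rot": [0,0,0],"grip": 1},
    {"linear": [-0.71,0.885,0.33],"rot": [0,0,0],"grip": 1},
    {"linear": [-0.71,0.885,0.33],"rot": [0,0,0],"grip": 1},
    {"linear": [-0.71,0.885,0.33],"rot": [0,0,0],"grip": 1},
    {"linear": [-0.71,0.885,0.33],"rot": [0,0,0],"grip": 1},
    {"linear": [-0.71,0.885,0.33],"rot": [0,0,0],"grip": 1},
    {"linear": [-0.71,0.885,0.33],"rot": [0,0,0],"grip": 1},
    {"linear": [-0.71,0.885,0.22],"rot": [0,0,0],"grip": 1},
    {"linear": [-0.71,0.885,0.12],"rot": [0,0,0],"grip": 1},
    {"linear": [-0.71,0.885,0.06],"rot": [0,0,0],"grip": 1},
    {"linear": [-0.71,0.885,0.03],"rot": [0,0,0],"grip": 1},
    {"linear": [-0.71,0.885,0.017],"rot": [0,0,0],"grip": 1},
    {"linear": [-0.71,0.885,0.017],"rot": [0,0,0],"grip": 1},
  ],
)

```text
time: 27.9
ee_pos: [0.4475, 0.164, 0.027]
eef_rot: [0.698, 0.716, 0.0, -0.0]
ft_force: [-0.5, 0.1, 0.5]
width: 0.0267
```

Call:
apply_moves(
  commands=[
    {"linear": [0,0,0],"rot": [0,0,0],"grip": -0.15},
    {"linear": [0,0,0],"rot": [0,0,0],"grip": -0.15},
    {"linear": [0,0,0],"rot": [0,0,0],"grip": -0.15},
    {"linear": [0,0,0],"rot": [0,0,0],"grip": -0.15},
    {"linear": [0,0,0],"rot": [0,0,0],"grip": -0.15},
    {"linear": [0,0,0.08],"rot": [0,0,0],"grip": -0.15},
    {"linear": [0,0,0.22],"rot": [0,0,0],"grip": -0.15},
    {"linear": [0,0,0.38],"rot": [0,0,0],"grip": -0.15},
    {"linear": [0,0,0.7],"rot": [0,0,0],"grip": -0.15},
    {"linear": [0,0,0.7],"rot": [0,0,0],"grip": -0.15},
    {"linear": [0.2,-1,0.7],"rot": [0,0,0],"grip": -0.15},
    {"linear": [0.2,-1,0.7],"rot": [0,0,0],"grip": -0.15},
    {"linear": [0.2,-1,0.7],"rot": [0,0,0],"grip": -0.15},
    {"linear": [0.2,-1,0.7],"rot": [0,0,0],"grip": -0.15},
    {"linear": [0.2,-1,0.7],"rot": [0,0,0],"grip": -0.15},
    {"linear": [0.2,-1,0.7],"rot": [0,0,0],"grip": -0.15},
    {"linear": [0.2,-1,0.7],"rot": [0,0,0],"grip": -0.15},
    {"linear": [0.2,-1,0.7],"rot": [0,0,0],"grip": -0.15},
  ],
)

```text
time: 29.7
ee_pos: [0.5069, -0.1371, 0.2364]
eef_rot: [0.699, 0.715, 0.0, -0.001]
ft_force: [0.4, 0.5, 0.1]
width: 0.05
```

Call:
apply_moves(
  commands=[
    {"linear": [-0.3,-1,0],"rot": [0,0,0],"grip": -0.15},
    {"linear": [-0.3,-1,0],"rot": [0,0,0],"grip": -0.15},
    {"linear": [-0.3,-1,0],"rot": [0,0,0],"grip": -0.15},
    {"linear": [-0.3,-1,0],"rot": [0,0,0],"grip": -0.15},
    {"linear": [-0.3,-1,0],"rot": [0,0,0],"grip": -0.15},
    {"linear": [-0.3,-1,0],"rot": [0,0,0],"grip": -0.15},
    {"linear": [-0.3,-1,0],"rot": [0,0,0],"grip": -0.15},
    {"linear": [-0.3,-1,0],"rot": [0,0,0],"grip": -0.15},
    {"linear": [-0.3,-1,0],"rot": [0,0,0],"grip": -0.15},
  ],
)

```text
time: 30.6
ee_pos: [0.4187, -0.4334, 0.237]
eef_rot: [0.697, 0.717, 0.001, -0.0]
ft_force: [0.0, 0.8, -1.0]
width: 0.0496
```

```bash
python3 - <<'E'
from h import *
C=[box(.4635,-.04,.03,.03,-3.6,.004),box(.458,-.126,.03,.03,-3.6,.004),box(.4536,-.197,.03,.03,-3.6,.004),box(.445,.247,.03,.03,1.5,.004),box(.447,.165,.03,.03,1.5,.004)]
for n,cr,s in [("top",(110,140,330,130),2.4),("scene",(120,90,300,290),2)]:
    c=r.camera(n)
    save(c,n+"9.png",cr,s)
    for (t,b) in zip(["label_bundle","varnish","rubber_eraser","stand_loupe","sample_vial"],C):
        m=np.mean(b,0)
        e=[ray(c,d["location"],.004)-m for d in r.spot_point(t,c)]
        print(n,t,np.round(min(e,key=np.linalg.norm),3) if e else None,"bay px",np.round((proj(c,m)-cr[:2])*s))
    for t in("glue","stone"):
        print(t,[np.round(ray(c,d["location"],0),3).tolist() for d in r.spot_point(t,c)[:2]])
s=r.read_state();print(s["ee_pos"],s["time"])
E
```

```text
top label_bundle [-0.005 -0.001  0.   ] bay px [402. 217.]
top varnish [-0.005 -0.009  0.   ] bay px [469. 221.]
top rubber_eraser [-0.007 -0.009  0.   ] bay px [525. 223.]
top stand_loupe [-0.     0.008  0.   ] bay px [176. 236.]
top sample_vial [0.003 0.005 0.   ] bay px [241. 233.]
glue [[0.627, 0.305, 0.0]]
stone [[0.467, -0.46, 0.0]]
scene label_bundle [-0.008 -0.002  0.   ] bay px [373. 289.]
scene varnish [-0.005  0.007  0.   ] bay px [399. 252.]
scene rubber_eraser [-0.006  0.016  0.   ] bay px [418. 225.]
scene stand_loupe [0.004 0.    0.   ] bay px [295. 455.]
scene sample_vial [-0.004  0.01   0.   ] bay px [323. 401.]
glue [[0.625, 0.299, 0.0]]
stone [[0.466, -0.461, 0.0]]
[ 0.4170577  -0.43581927  0.23685603] 31.4
```

View pics/top9.png

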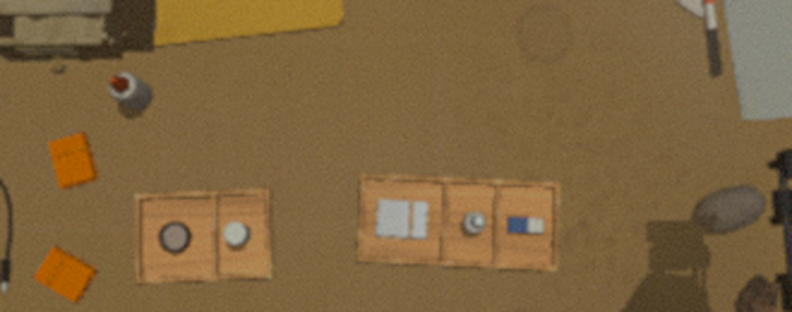

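View pics/scene9.png

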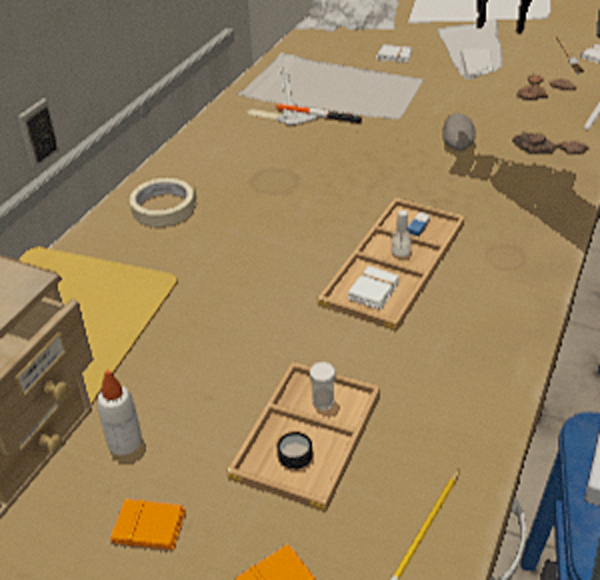

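Both final views show all five things upright or flat near the middle of their bays. The glue and the stone haven't moved. Handing in.

```bash
python3 -c "
from bench import r
print(r.close_job())"
```

```text
the job is handed in; nothing more can be done
None
```

Both kits are made up and the job is handed in, at about 31 s of the 128 s allowed. It reported no verdict. The label bundle, varnish and eraser are in the long tray, and the loupe and vial are in the short tray. Each took one grasp and one placing.

**Final checks:** In the last top and scene pictures all five stand upright or lie flat near the middle of their bays. The gripper is clear of everything, and nothing else looks disturbed. The glue and the stone look unmoved. The network's points for them stay within about 10 mm of where they stood in the same view at the start, except one early scene reading of the stone, which was about 18 mm off.

**Disagreement:** The network's positions in the last pictures were within 10 mm of the bay centres, except the eraser from the scene camera, which came out 16 mm off in y. The top camera put that same eraser 9 mm off the opposite way. The wrist picture and its release position (within about 2 mm) both show it centred, so I took the 16 mm as network error.

**Gripper reading:** On the varnish the gripper read 27.8 mm against the stated 30 mm body. The bottle hung upright and was placed normally.

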